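# Stone the vee and the flat of a machine bed

### The job

Dress the ways of the little machine bed: draw the saddle by its knob all the way back against the stop at the far end, then with the sprung hand stone lying flat on the steel rub first the sloping face of the vee that looks to the flat way, and after it the flat way, so that grit from the vee does not fall on finished work. Each takes one unbroken stroke over the whole free length, starting close to the parked saddle and running away from it to the near end, with light even pressure that keeps the stone's springs partly compressed. Leave the saddle at its stop, stand the stone upright in the padded empty cell of the divided crate, and leave everything else standing where it is.

Things in the scene. Friction and masses are not known exactly. Their poses are not given: they have to be found in the camera images.
- bed: Short grey lathe-type machine bed, fixed, 140 x 336 x 73 mm, standing end-on to the robot; origin at the centre of its underside; y runs along the ways to the far end, where a dark stop lug stands (y 0.153 to 0.175, z to 0.074); x points from the vee (left) to the flat way (right). Ways from y = -0.148 to +0.148; crest of the vee at x = -0.022, z = 0.073. End plates are lower than the ways.
- vee_flank: Sloping face of the vee that looks to the flat way, bright steel, 40 mm wide, 35 degrees from level; origin on the surface, midway up the slope, at the middle of the stretch left free by the parked saddle (bed y = -0.036); z = outward normal, x = down the slope to the flat way, y = along the bed to the far end (to the saddle). Free stretch: y = -0.112 to +0.111 here.
- flat_way: Flat way beside the vee, bright steel, level, 40 mm wide, 50 mm above the cabinet top; origin on the surface, midway across, at the middle of the free stretch (bed y = -0.036); axes as the bed's. Free stretch: y = -0.112 to +0.111 here. The vee begins to rise at x = -0.024.
- saddle (a joint): Position of the saddle along the bed, m: 0 at the near end, 0.220 against the stop at the far end. The saddle is a grey block 70 mm long along the bed (with its wipers), 138 mm across, its top 98 mm above the cabinet top; it slides with about 3 N.
- saddle_knob (a point): Centre of the saddle's black round hand knob, 29 mm in diameter and 28 mm tall (z 118 to 146 mm), on a stem 14 mm thick rising from the saddle's top; moves with the saddle.
- stone: Sprung hand stone, loose, 0.23 kg, 92 mm tall: square wooden handle 24 x 24 mm (z 42 to 92 mm) on an aluminium holder 28 x 50 mm (z 28 to 38), under it a grey stone 26 x 46 mm whose carrier springs up to 8 mm towards the holder (3 N to begin, 10 N at full travel). Stands on its sole; origin at the centre of the sole with springs relaxed, z up the handle, y along the 46 mm.
- stone_sole (a point): Centre of the rubbing face of the stone (moves up the stone's z as the springs are pressed).
- crate: Open plywood crate, fixed, 74 x 206 x 48 mm, walls and dividers 5 mm, floor 5 mm; origin at the centre of its underside, y along its row of three cells, each 64 x 62 mm, centred at y = -0.067, 0 and +0.067.
- pad: Grey felt pad 52 x 52 x 3 mm on the floor of the stone's own empty cell, which may be any of the three; origin at the centre of its underside.
- jar: Clear jar with a lid, 52 mm across, 54 mm tall, standing in a cell of the crate; leave alone; origin at the centre of its underside.
- paint_tin: Paint tin, 103 mm across, 120 mm tall, near the left edge; leave alone; origin at the centre of its underside.
- jug: Tall plastic jug, 78 x 137 x 277 mm, near the left edge; leave alone; origin at the centre of its underside.
- tin: Food tin, 57 mm across, 72 mm tall, standing in a cell of the crate; leave alone; origin at the centre of its underside.
- stone_foot (a joint): How far the stone's springs are compressed, m: 0 relaxed, 0.008 fully home; about 3 N starts them, 0.9 N more for each mm.
Mind the look-alikes: they are no part of the job. Leave any pink look-alike of the stone alone.

How it is judged (in metres and radians):
On the way, in this order (a step that is already met when the one before it is completed fails the run):
1. the saddle is drawn to its stop at the far end (value of joint saddle above 0.214 m), for 0.1 s.
2. the stone lies flat on the sloping face of the vee, springs partly compressed, next to the parked saddle (contact force between stone and vee_flank between 2.5 and 20 N and value of joint stone_foot between 0.0004 and 0.0078 m and angle between the z axis of stone and the z axis of vee_flank, either way round below 0.14 rad and x of stone_sole in the frame of vee_flank between -0.011 and 0.011 m and y of stone_sole in the frame of vee_flank above 0.055 m), for 0.04 s.
3. the stone lies flat on the sloping face of the vee, springs partly compressed, a third of the way along (contact force between stone and vee_flank between 2.5 and 20 N and value of joint stone_foot between 0.0004 and 0.0078 m and angle between the z axis of stone and the z axis of vee_flank, either way round below 0.14 rad and x of stone_sole in the frame of vee_flank between -0.011 and 0.011 m and y of stone_sole in the frame of vee_flank between 0.01 and 0.035 m), for 0.04 s.
4. the stone lies flat on the sloping face of the vee, springs partly compressed, two thirds of the way along (contact force between stone and vee_flank between 2.5 and 20 N and value of joint stone_foot between 0.0004 and 0.0078 m and angle between the z axis of stone and the z axis of vee_flank, either way round below 0.14 rad and x of stone_sole in the frame of vee_flank between -0.011 and 0.011 m and y of stone_sole in the frame of vee_flank between -0.035 and -0.01 m), for 0.04 s.
5. the stone lies flat on the sloping face of the vee, springs partly compressed, near the near end (contact force between stone and vee_flank between 2.5 and 20 N and value of joint stone_foot between 0.0004 and 0.0078 m and angle between the z axis of stone and the z axis of vee_flank, either way round below 0.14 rad and x of stone_sole in the frame of vee_flank between -0.011 and 0.011 m and y of stone_sole in the frame of vee_flank below -0.055 m), for 0.04 s.
6. the stone lies flat on the flat way, springs partly compressed, next to the parked saddle (contact force between stone and flat_way between 2.5 and 20 N and value of joint stone_foot between 0.0004 and 0.0078 m and angle between the z axis of stone and the z axis of flat_way, either way round below 0.14 rad and x of stone_sole in the frame of flat_way between -0.011 and 0.011 m and y of stone_sole in the frame of flat_way above 0.055 m), for 0.04 s.
7. the stone lies flat on the flat way, springs partly compressed, a third of the way along (contact force between stone and flat_way between 2.5 and 20 N and value of joint stone_foot between 0.0004 and 0.0078 m and angle between the z axis of stone and the z axis of flat_way, either way round below 0.14 rad and x of stone_sole in the frame of flat_way between -0.011 and 0.011 m and y of stone_sole in the frame of flat_way between 0.01 and 0.035 m), for 0.04 s.
8. the stone lies flat on the flat way, springs partly compressed, two thirds of the way along (contact force between stone and flat_way between 2.5 and 20 N and value of joint stone_foot between 0.0004 and 0.0078 m and angle between the z axis of stone and the z axis of flat_way, either way round below 0.14 rad and x of stone_sole in the frame of flat_way between -0.011 and 0.011 m and y of stone_sole in the frame of flat_way between -0.035 and -0.01 m), for 0.04 s.
9. the stone lies flat on the flat way, springs partly compressed, near the near end (contact force between stone and flat_way between 2.5 and 20 N and value of joint stone_foot between 0.0004 and 0.0078 m and angle between the z axis of stone and the z axis of flat_way, either way round below 0.14 rad and x of stone_sole in the frame of flat_way between -0.011 and 0.011 m and y of stone_sole in the frame of flat_way below -0.055 m), for 0.04 s.
At the end, for the whole second after the job is handed in: The saddle stands at its stop (within 8 mm); the stone stands upright (within 7 degrees) and at rest on the pad in the padded cell, within 24 mm of the pad's centre; jar, tin, paint tin and jug stand upright (value of joint saddle above 0.212 m and horizontal distance between stone and pad below 0.024 m and z of stone in the frame of pad below 0.008 m and angle between stone's own z axis and vertical below 0.12 rad and linear speed of stone below 0.02 m/s and angle between each of jar, tin, paint_tin, jug's own z axis and vertical below 0.15 rad); the robot touches nothing.
It fails at once if the jar, tin, paint tin or jug is moved by more than 20 mm (distance of any of jar, tin, paint_tin, jug from where it was at the start of the episode above 0.02 m).
It fails at once if the stone presses on a way with more than 25 N (contact force between stone and vee_flank above 25 N or contact force between stone and flat_way above 25 N).
It fails at once if the stone leaves a way in mid-stroke (its sole hovers 5 to 14 mm over the middle 80 mm of the vee face or the flat way) ((y of stone_sole in the frame of vee_flank between -0.04 and 0.04 m and x of stone_sole in the frame of vee_flank between -0.012 and 0.012 m and z of stone_sole in the frame of vee_flank between 0.005 and 0.014 m) or (y of stone_sole in the frame of flat_way between -0.04 and 0.04 m and x of stone_sole in the frame of flat_way between -0.012 and 0.012 m and z of stone_sole in the frame of flat_way between 0.005 and 0.014 m)).
It also fails if it takes over 64 s, if anything falls off the work surface, if the arm or the gripper's body presses on something with over 40 N, if the wrist force passes 120 N, or if a joint passes its speed limit or range.

### The arm

A 6-joint arm with a two-finger parallel gripper is mounted at the origin on a cart in front of the work surface, level with it; the furniture and walls round the work are solid. World frame = base frame: x ahead of the robot, y to its left, z up, the work surface at z = 0. Lengths are in m, angles in degrees, forces in N, time in s.
With the tool pointing down it reaches from about 0.275 to 0.75 m from the base axis. Payload 10.2 kg.
Tool frame: the origin (TCP) lies midway between the tips of the shut fingers; the grasp point (between the pads) lies 19 mm behind it; x points along the fingers, z is the direction in which the jaws open and shut, and the axes are right-handed (so a half turn about x gives the same grasp; the last joint's range is limited). The gripper opens to 85 mm and grips with 20 to 120 N. Pads are 22 mm wide; open, the fingers measure 114 mm over their backs; the gripper's body (76 mm by 85 mm) begins 54 mm behind the grasp point. The pads swing forward as they close: fully open they stand 13 mm farther back than shut.
Start: joints at [-89.634, 17.928, 85.812, -0, 76.261, -12.8], TCP at [0.12, -0.511, 0.231] pointing down, gripper open.
Joint ranges: [-168.41, 168.41], [-55.51, 124.54], [10.69, 146.95], [-70.63, 250.63], [1, 178], [-165.06, 165.06]. Speed limits (degrees/s): [136.94, 136.94, 172.46, 180, 180, 180].

### API

Orientations are given as [roll, pitch, yaw] about the fixed x, y, z axes, in that order (R = Rz(yaw) Ry(pitch) Rx(roll)).
In Python, from workcell import ctrl gives the robot as it stands. The module is installed in compiled form; this text tells all that it offers. Calls block until the motion is done:
- ctrl.reach(position, orientation): joint-space move of the TCP to a pose.
- ctrl.move_straight(position, rot=None, max_speed=0.15, threshold=None): straight line of the TCP; rot=None keeps the orientation; max_speed is the mean speed in m/s. With threshold (N) it stops when the force on the tool has changed by that much, and returns True; else False.
- ctrl.set_joints(angles): joint-space move.
- ctrl.gripper_open() and ctrl.clamp(newtons=None): open the fingers fully, or close them until they stop; newtons is the grip in N (None keeps the last).
- ctrl.wait(seconds).
- ctrl.ik(position, orientation): joint angles nearest the present ones, or None.
- ctrl.state(): the state.
- ctrl.camera(name): name is "scene" or "top" or "wrist"; returns a dict with "image" (420x560x3 uint8, blue, green, red), "K" (3x3 intrinsics, pixels), "extrinsics" (4x4, takes a point from camera to world coordinates). Camera axes: x right, y down, z forward; pixel columns grow to the right and rows downward; lengths in m; the calibration is good to about 2 mm. A picture is of the moment at which its call begins. There is no depth.
A pose or a line that the arm cannot do raises ctrl.MotionError and nothing moves.
- ctrl.hand_in(): hands the job in, once; it reports no verdict.
The state is a dict: "clock": time; "joint_pos": joint angles; "joint_velocities": joint speeds; "effort": joint torques, N m; "ee_pos": TCP position; "orientation": TCP orientation; "wrist_force": force on the tool from outside, world axes, zero at the start; "wrist_torque": the same for the moment, N m; "width": finger opening in m.
Only numpy, scipy, OpenCV 4.12 (cv2) and the standard library are available. Lean on these libraries where they do the work, as an engineer would, in place of code of your own. Each camera call takes 0.05 s, during which the arm holds its last target.

## Working session

There is one attempt and no reset: what is moved stays moved. The work goes in short steps, each a Python script; the robot and the scene stay as the last script left them, time stands still between calls to the robot, and variables do not carry over. Pictures are saved under pics/ and viewed, and the job is handed in when it is done.

```bash
mkdir -p pics; ls; python3 - <<'E'
from workcell import ctrl
import cv2, numpy as np
s=ctrl.state(); print({k:np.round(v,3).tolist() for k,v in s.items()})
for n in ("scene","top","wrist"):
    c=ctrl.camera(n); cv2.imwrite(f"pics/{n}0.png",c["image"]); print(n,np.round(c["K"],1).tolist(),np.round(c["extrinsics"],3).tolist())
E
```

```text
pics
{'clock': 0.0, 'joint_pos': [-89.633, 17.962, 85.855, -0.001, 76.26, -12.799], 'joint_velocities': [0.026, -0.01, -0.024, 0.05, -0.043, -0.09], 'effort': [0.0, -41.227, -25.974, -0.0, 0.004, -0.0], 'ee_pos': [0.12, -0.511, 0.231], 'orientation': [167.62, 89.922, 90.787], 'wrist_force': [-0.033, -0.457, -0.295], 'wrist_torque': [-0.01, 0.012, 0.018], 'width': 0.085}
scene [[543.8, 0.0, 286.5], [0.0, 543.8, 195.5], [0.0, 0.0, 1.0]] [[-0.529, -0.628, 0.571, -0.18], [-0.849, 0.392, -0.354, 0.478], [-0.001, -0.672, -0.741, 1.032], [0.0, 0.0, 0.0, 1.0]]
top [[519.7, 0.0, 273.1], [0.0, 519.7, 219.3], [0.0, 0.0, 1.0]] [[0.008, -0.991, 0.133, 0.357], [-1.0, -0.007, 0.001, 0.062], [-0.0, -0.133, -0.991, 1.342], [0.0, 0.0, 0.0, 1.0]]
wrist [[368.6, 0.0, 279.4], [0.0, 368.6, 207.5], [0.0, 0.0, 1.0]] [[0.227, -0.924, -0.309, 0.2], [-0.974, -0.216, -0.072, -0.492], [0.0, 0.317, -0.948, 0.373], [0.0, 0.0, 0.0, 1.0]]
```

View pics/top0.png

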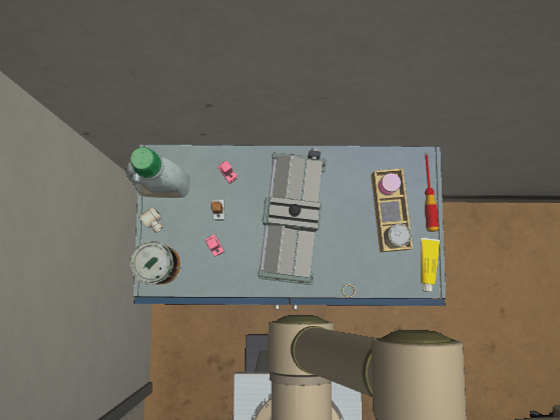

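View pics/scene0.png

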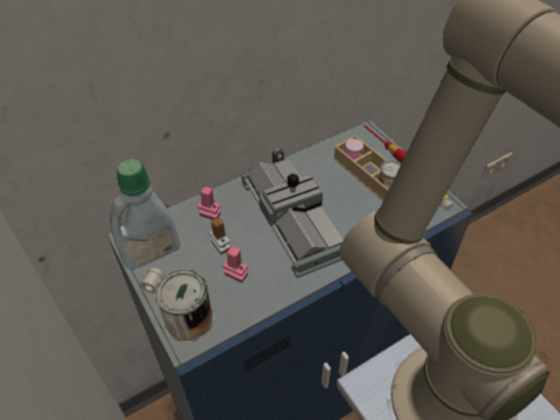

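View pics/wrist0.png

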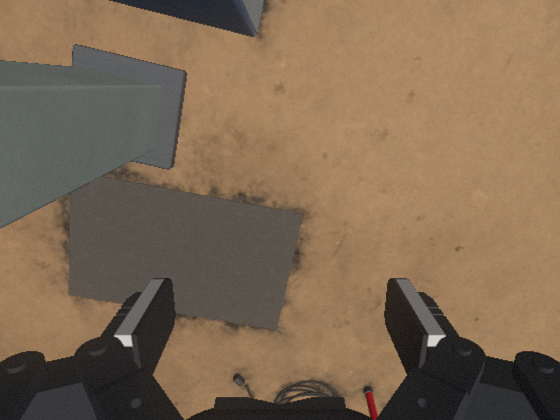

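```bash
cat > h.py <<'E'
import numpy as np, cv2
def proj(c,P):
    E=c["extrinsics"];p=(np.atleast_2d(P)-E[:3,3])@E[:3,:3];q=p@c["K"].T;return q[:,:2]/q[:,2:]
def ray(c,uv,z):
    E=c["extrinsics"];d=E[:3,:3]@np.linalg.inv(c["K"])@np.array([uv[0],uv[1],1.]);t=(z-E[2,3])/d[2];return E[:3,3]+t*d
E
python3 - <<'E'
import cv2
im=cv2.imread("pics/top0.png")
def crop(n,x0,y0,x1,y1,s):
    cv2.imwrite(n,cv2.resize(im[y0:y1,x0:x1],None,fx=s,fy=s,interpolation=cv2.INTER_CUBIC))
crop("pics/c1.png",250,145,335,295,4)
crop("pics/c2.png",190,150,250,265,5)
crop("pics/c3.png",365,160,420,260,6)
E
```

```text
(no output)
```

View pics/c1.png

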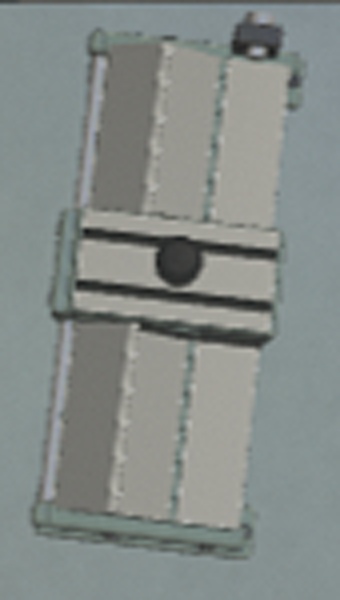

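View pics/c2.png

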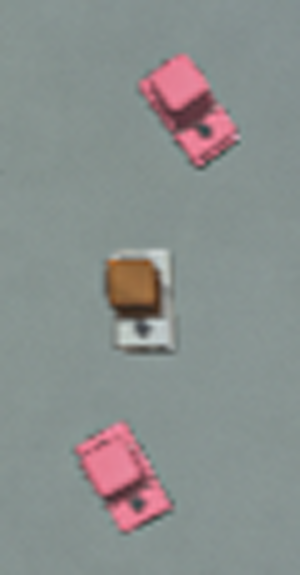

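View pics/c3.png

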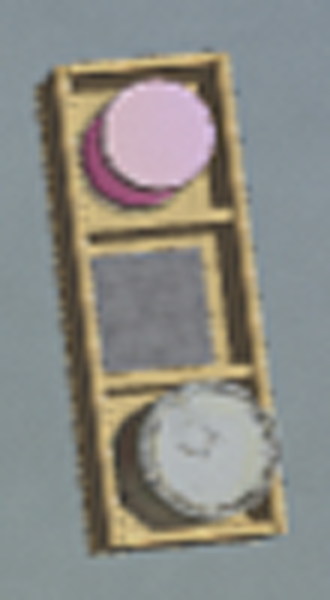

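```bash
cat > fit.py <<'E'
from h import *
from scipy.optimize import least_squares
from workcell import ctrl
c=ctrl.camera("top")
def o(p,off,s): return np.array(p)/s+off-0  # crop px
# bed
bp=np.array([[-.022,.148,.073],[-.022,-.148,.073],[.0548,-.148,.05],[.0548,.148,.05],[.0128,-.148,.05],[.0128,.148,.05]])
px=np.array([[163,42],[111,512],[240,528],[287,62],[176,518],[222,55]])/4+[250,145]-0.375
def W(v,P,z=0): 
    ca,sa=np.cos(v[2]),np.sin(v[2]);return np.c_[v[0]+ca*P[:,0]-sa*P[:,1],v[1]+sa*P[:,0]+ca*P[:,1],P[:,2]+z]
f=lambda v:(proj(c,W(v,bp))-px).ravel()
r=least_squares(f,[.5,.05,-1.57]);print("bed",r.x[:2],np.degrees(r.x[2]),r.fun.reshape(-1,2).round(2).tolist())
v=r.x
k=np.array([179,262])/4+[250,145]-.375
K=ray(c,k,.132);d=K[:2]-v[:2];ca,sa=np.cos(v[2]),np.sin(v[2]);print("knob",K,"bedframe",ca*d[0]+sa*d[1],-sa*d[0]+ca*d[1])
# stone handle top
q=np.array([[107,261],[152,258],[157,303],[111,307]])/5+[190,150]-.4
print("handle",[ray(c,x,.092).round(4).tolist() for x in q],np.mean([ray(c,x,.092) for x in q],0))
q=np.array([[110,250],[170,248],[173,348],[118,350]])/5+[190,150]-.4
print("holder",[ray(c,x,.038).round(4).tolist() for x in q],np.mean([ray(c,x,.038) for x in q],0))
# crate top outer corners
cp=np.array([[-.037,.103,.048],[.037,.103,.048],[.037,-.103,.048],[-.037,-.103,.048]])
q=np.array([[56,68],[230,55],[288,533],[105,552]])/6+[365,160]-.42
g=lambda v:(proj(c,W(v,cp))-q).ravel()
r=least_squares(g,[.5,-.2,-1.5]);print("crate",r.x[:2],np.degrees(r.x[2]),r.fun.round(2).tolist(),W(r.x,np.array([[0,.067,0],[0,0,0],[0,-.067,0]])))
q=np.array([[92,256],[208,247],[217,360],[103,373]])/6+[365,160]-.42
P=[ray(c,x,.008) for x in q];print("pad",np.round(P,4).tolist(),np.mean(P,0))
E
python3 fit.py
```

```text
bed [0.54090753 0.01188718] -95.79587376211406 [[0.92, -0.42], [1.27, 0.09], [-0.19, -0.24], [-0.4, 0.08], [-1.09, 0.41], [-0.56, 0.08]]
knob [0.54103932 0.0131783  0.132     ] bedframe -0.001297830007146148 7.283385566916845e-07
handle [[0.5661, 0.2149, 0.092], [0.5678, 0.193, 0.092], [0.5456, 0.1901, 0.092], [0.5435, 0.2124, 0.092]] [0.55573964 0.20258491 0.092     ]
holder [[0.5808, 0.2201, 0.038], [0.5821, 0.1896, 0.038], [0.5308, 0.187, 0.038], [0.5295, 0.2149, 0.038]] [0.55581101 0.20290503 0.038     ]
crate [ 0.55728982 -0.23813102] -84.96596821434109 [-0.03, -0.17, -0.11, -0.29, -0.42, 0.61, 0.56, -0.17] [[ 0.62403139 -0.23225194  0.        ]
 [ 0.55728982 -0.23813102  0.        ]
 [ 0.49054826 -0.2440101   0.        ]]
pad [[0.5823, -0.2142, 0.008], [0.5866, -0.2646, 0.008], [0.5372, -0.2673, 0.008], [0.5312, -0.218, 0.008]] [ 0.55932231 -0.24103352  0.008     ]
```

```bash
cat >> h.py <<'E'
from scipy.spatial.transform import Rotation as Rn
BY=np.radians(-95.8); B0=np.array([.5409,.0119,0.])
def Rz(a): return Rn.from_euler('z',a).as_matrix()
def tool(Rs,s):  # stone-frame matrix -> tool rpy
    return Rn.from_matrix(np.c_[-Rs[:,2],s*Rs[:,1],s*Rs[:,0]]).as_euler('xyz',degrees=True).tolist()
def bed(p): return B0+Rz(BY)@np.array(p,float)
RB=Rz(BY)
RF=RB@Rn.from_euler('y',35,degrees=True).as_matrix()  # flank frame: z normal towards +x
F0=lambda:bed([-.0056,-.036,.0615])
L0=lambda:bed([.0348,-.036,.05])
H=.050
E
python3 - <<'E'
from h import *
from workcell import ctrl
print(RF.round(2).tolist())
for s in (1,-1):
    print(s)
    Rs=Rz(np.radians(-85)); 
    L=[("knob",bed([0,0,.113]),RB),("knob2",bed([0,.11,.113]),RB),("stone",np.array([.5558,.2028,H]),Rs),("stoneU",np.array([.5558,.2028,.2]),Rs),
     ("f1",F0()+RF@[0,.065,H],RF),("f1u",F0()+RF@[0,.065,H+.07],RF),("f2",F0()+RF@[0,-.068,H],RF),("f2u",F0()+RF@[0,-.068,H+.07],RF),("l1",L0()+RB@[0,.065,H],RB),("l2",L0()+RB@[0,-.068,H],RB),
     ("crate",np.array([.558,-.239,H+.01]),Rz(np.radians(-85))),("crateU",np.array([.558,-.239,.2]),Rz(np.radians(-85)))]
    for n,p,R in L:
        q=ctrl.ik(p.tolist(),tool(R,s)); print(n,p.round(3),None if q is None else np.round(q,0))
E
```

```text
[[-0.08, 0.99, -0.06], [-0.81, -0.1, -0.57], [-0.57, 0.0, 0.82]]
1
knob [0.541 0.012 0.113] [-11.  27.  92.   0.  61.  85.]
knob2 [0.65  0.001 0.113] [-10.  40.  70.   0.  70.  86.]
stone [0.556 0.203 0.05 ] [ 9. 37. 85. -0. 58. 94.]
stoneU [0.556 0.203 0.2  ] [ 9. 28. 76. -0. 76. 94.]
f1 [ 0.567 -0.014  0.102] [-28.  35.  88.  33.  75.  54.]
f1u [ 0.563 -0.054  0.16 ] [-31.  32.  84.  31.  83.  55.]
f2 [ 0.435 -0.001  0.102] [-34.  22. 111.  33.  69.  44.]
f2u [ 0.431 -0.04   0.16 ] [-39.  17. 106.  29.  79.  45.]
l1 [ 0.566 -0.026  0.1  ] [-14.  31.  88.   0.  62.  81.]
l2 [ 0.434 -0.012  0.1  ] [-17.  16. 110.   0.  54.  79.]
crate [ 0.558 -0.239  0.06 ] [-34.  38.  82.   0.  60.  51.]
crateU [ 0.558 -0.239  0.2  ] [-34.  30.  73.   0.  77.  51.]
-1
knob [0.541 0.012 0.113] [-11.  27.  92.   0.  61. -95.]
knob2 [0.65  0.001 0.113] [-10.  40.  70.   0.  70. -94.]
stone [0.556 0.203 0.05 ] [  9.  37.  85.  -0.  58. -86.]
stoneU [0.556 0.203 0.2  ] [  9.  28.  76.  -0.  76. -86.]
f1 [ 0.567 -0.014  0.102] [ -28.   35.   88.   33.   75. -126.]
f1u [ 0.563 -0.054  0.16 ] [ -31.   32.   84.   31.   83. -125.]
f2 [ 0.435 -0.001  0.102] [ -34.   22.  111.   33.   69. -136.]
f2u [ 0.431 -0.04   0.16 ] [ -39.   17.  106.   29.   79. -135.]
l1 [ 0.566 -0.026  0.1  ] [-14.  31.  88.   0.  62. -99.]
l2 [ 0.434 -0.012  0.1  ] [ -17.   16.  110.    0.   54. -101.]
crate [ 0.558 -0.239  0.06 ] [ -34.   38.   82.    0.   60. -129.]
crateU [ 0.558 -0.239  0.2  ] [ -34.   30.   73.    0.   77. -129.]<sys>:0: UserWarning: Gimbal lock detected. Setting third angle to zero since it is not possible to uniquely determine all angles.
```

```bash
python3 -W ignore - <<'E'
from h import *
from workcell import ctrl
ctrl.reach(bed([0,-.02,.26]).tolist(),tool(RB,1))
c=ctrl.camera("wrist"); im=c["image"].copy(); cv2.imwrite("pics/w1.png",im); np.savez("w1.npz",K=c["K"],extrinsics=c["extrinsics"])
print(ctrl.state()["clock"],ctrl.state()["ee_pos"])
for P in [[-.022,.148,.073],[-.022,-.148,.073],[.0548,-.148,.05],[.0548,.148,.05],[-.001,0,.132],[.0108,-.148,.05],[.0108,.14,.05]]:
    print(P,proj(c,bed(P)).round(1))
E
```

```text
2.6083 [0.52101843 0.01329511 0.25994007]
[-0.022, 0.148, 0.073] [[249.6 -32.9]]
[-0.022, -0.148, 0.073] [[257.4 300.2]]
[0.0548, -0.148, 0.05] [[329.3 288.3]]
[0.0548, 0.148, 0.05] [[344.1 -24.7]]
[-0.001, 0, 0.132] [[277.1 172. ]]
[0.0108, -0.148, 0.05] [[288.8 288.4]]
[0.0108, 0.14, 0.05] [[291.1 -13.6]]
```

View pics/w1.png

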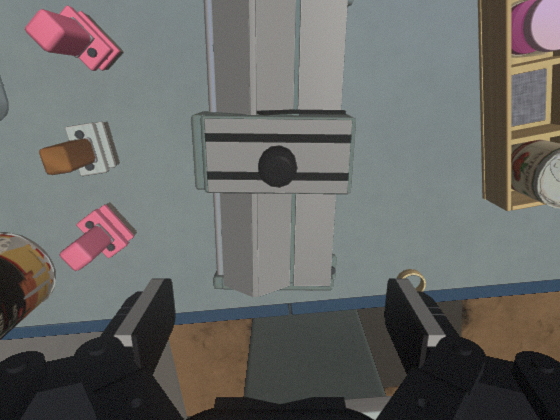

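```bash
sed -i 's/B0=np.array.*/B0=np.array([.5409,.0119,0.])+Rn.from_euler("z",BY).as_matrix()@[.001,.001,0]/' h.py
python3 - <<'E'
import cv2
im=cv2.imread("pics/w1.png"); cv2.imwrite("pics/c4.png",cv2.resize(im[105:190,30:130],None,fx=6,fy=6,interpolation=cv2.INTER_CUBIC))
from h import *
c=dict(np.load("w1.npz"))
Rs=Rz(np.radians(-85))
for z,a,b in ((.092,.012,.012),(.042,.012,.012),(.038,.014,.025)):
    print(z,((proj(c,np.array([Rs@[x*a,y*b,z]+[.5558,.2028,0] for x,y in((-1,1),(1,1),(1,-1),(-1,-1))])) -[30,105])*6+2.5).round().tolist())
E
```

```text
0.092 [[36.0, 308.0], [197.0, 276.0], [259.0, 439.0], [101.0, 470.0]]
0.042 [[229.0, 251.0], [369.0, 223.0], [420.0, 366.0], [282.0, 393.0]]
0.038 [[201.0, 171.0], [365.0, 137.0], [468.0, 434.0], [310.0, 464.0]]
```

View pics/c4.png

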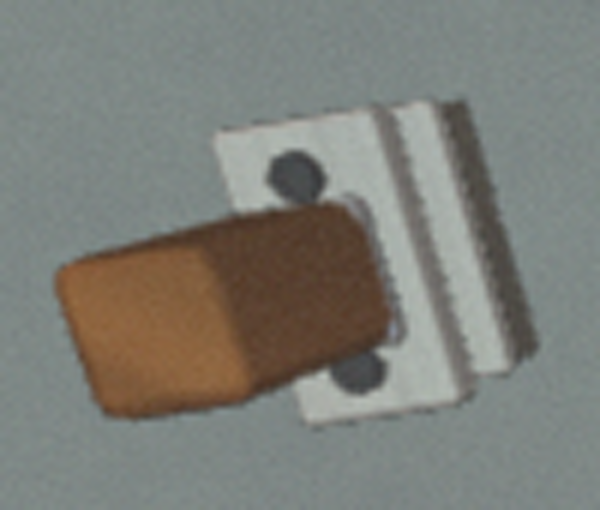

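```bash
python3 -W ignore - <<'E'
from h import *
from workcell import ctrl
R=tool(RB,1)
k=bed([-.001,.002,.113])
ctrl.move_straight(k.tolist(),rot=R,max_speed=.12)
ctrl.clamp(40); s=ctrl.state(); print(s["clock"],s["width"],s["wrist_force"])
c=ctrl.camera("wrist"); cv2.imwrite("pics/w2.png",c["image"])
E
```

```text
4.5667 0.027178466796321608 [-0.121168    5.37215771  2.75416861]
```

View pics/w2.png

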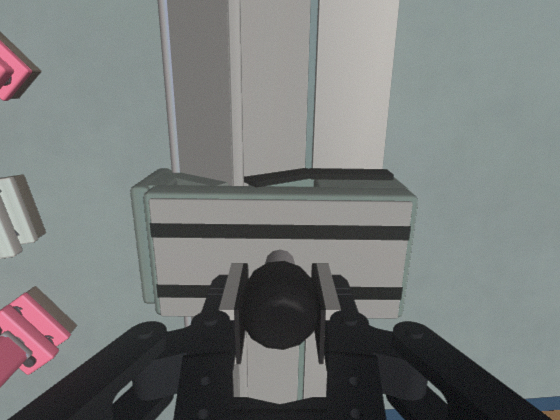

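```bash
python3 -W ignore - <<'E'
from h import *
from workcell import ctrl
im=cv2.imread("pics/scene0.png"); cv2.imwrite("pics/c5.png",cv2.resize(im[210:260,195:245],None,fx=10,fy=10,interpolation=cv2.INTER_CUBIC))
k=bed([-.001,.002,.113]); u=RB@[0,1,0]
hit=ctrl.move_straight((k+u*.118).tolist(),max_speed=.06,threshold=12)
s=ctrl.state(); print(hit,s["clock"],s["ee_pos"],s["wrist_force"],(np.array(s["ee_pos"])-k)@u)
c=ctrl.camera("scene"); cv2.imwrite("pics/s2.png",c["image"])
Rs=Rz(np.radians(-85))
for z,a,b in ((.092,.012,.012),(.038,.014,.025)):
    print(z,((proj(c,np.array([Rs@[x*a,y*b,z]+[.5558,.2028,0] for x,y in((-1,1),(1,1),(1,-1),(-1,-1))])) -[195,210])*10+4.5).round().tolist())
E
```

```text
True 6.2417 [6.51883879e-01 3.94841552e-04 1.13422957e-01] [-3.02723007 -0.36647939  6.46121861] 0.10857838925522778
0.092 [[155.0, 127.0], [246.0, 77.0], [304.0, 143.0], [212.0, 194.0]]
0.038 [[143.0, 244.0], [245.0, 187.0], [362.0, 324.0], [258.0, 383.0]]
```

View pics/c5.png

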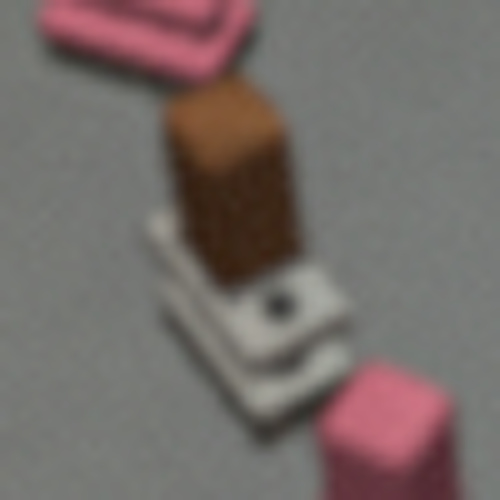

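View pics/s2.png

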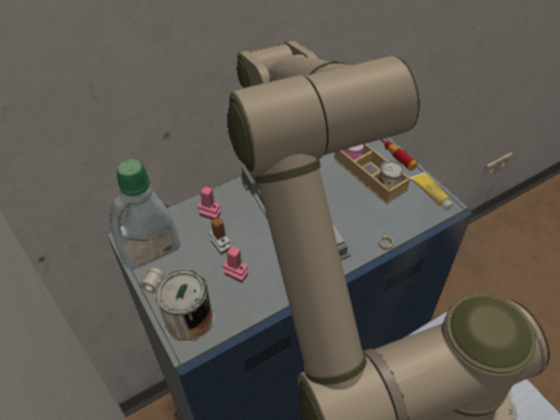

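```bash
python3 -W ignore - <<'E'
from h import *
from workcell import ctrl
s=ctrl.state(); p=np.array(s["ee_pos"]); u=RB@[0,1,0]
hit=ctrl.move_straight((p+u*.008).tolist(),max_speed=.03,threshold=15)
s=ctrl.state(); print(hit,(np.array(s["ee_pos"])-p)@u,s["wrist_force"],s["clock"])
c=ctrl.camera("wrist"); cv2.imwrite("pics/w3.png",c["image"])
E
```

```text
True -0.00012709510092726348 [-2.93366469 -0.57180998  5.87283518] 6.5
```

View pics/w3.png

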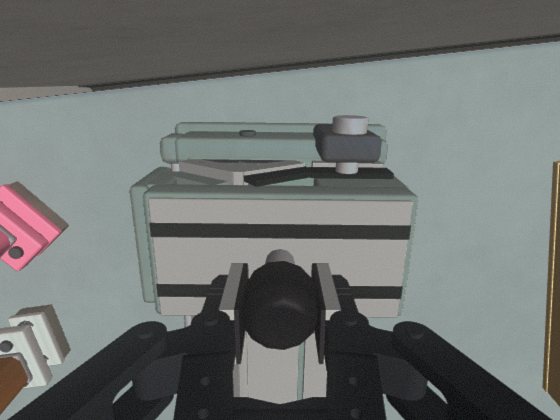

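```bash
python3 -W ignore - <<'E'
from h import *
from workcell import ctrl
ctrl.gripper_open()
p=np.array(ctrl.state()["ee_pos"])
ctrl.move_straight((p+[0,0,.08]).tolist(),max_speed=.15)
ctrl.reach([.5575,.2028,.19],tool(Rz(np.radians(-85)),1))
c=ctrl.camera("wrist"); cv2.imwrite("pics/w4.png",c["image"]); np.savez("w4.npz",K=c["K"],extrinsics=c["extrinsics"])
Rs=Rz(np.radians(-85))
for z,a,b in ((.092,.012,.012),(.038,.014,.025)):
    print(z,((proj(c,np.array([Rs@[x*a,y*b,z]+[.5575,.2028,0] for x,y in((-1,1),(1,1),(1,-1),(-1,-1))]))).round().tolist()))
c=ctrl.camera("top"); cv2.imwrite("pics/t4.png",cv2.resize(c["image"][130:300,180:420],None,fx=3,fy=3))
print(ctrl.state()["clock"])
E
```

```text
0.092 [[260.0, 194.0], [295.0, 194.0], [295.0, 227.0], [261.0, 227.0]]
0.038 [[260.0, 160.0], [295.0, 160.0], [294.0, 218.0], [261.0, 218.0]]
8.825
```

View pics/w4.png

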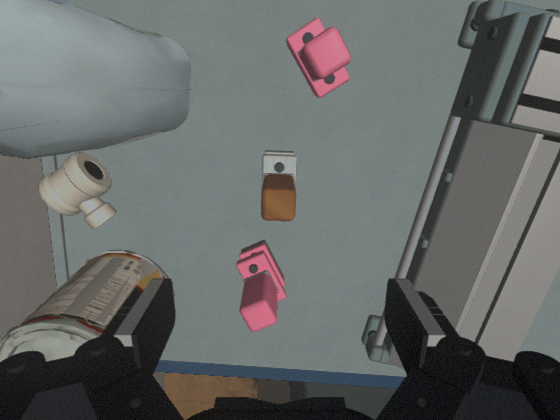

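View pics/t4.png

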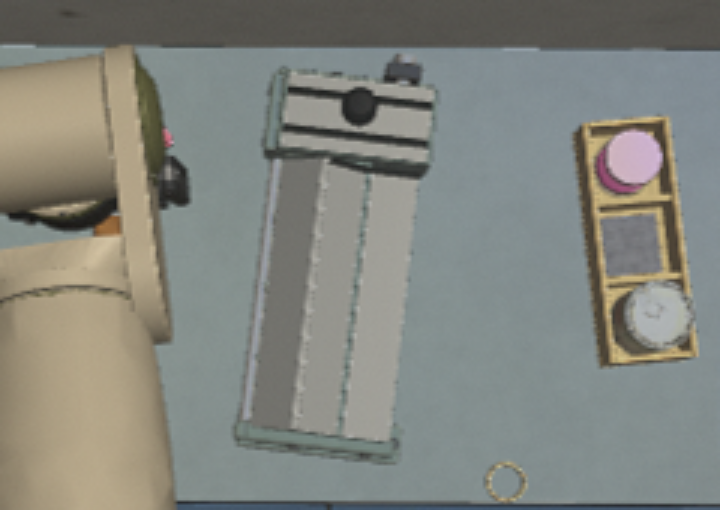

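```bash
python3 -W ignore - <<'E'
from h import *
from workcell import ctrl
ctrl.move_straight([.558,.2028,H],max_speed=.12,threshold=15)
s0=ctrl.state()
ctrl.clamp(80)
s=ctrl.state(); print(s0["wrist_force"],s["clock"],s["width"],s["ee_pos"],s["wrist_force"])
c=ctrl.camera("wrist"); cv2.imwrite("pics/w5.png",c["image"])
E
```

```text
[ 0.22252482 -0.49199297  0.28315585] 10.7333 0.023191436574000742 [0.55801226 0.20280463 0.05013765] [-0.25340727 -0.61644338  1.09917562]
```

View pics/w5.png

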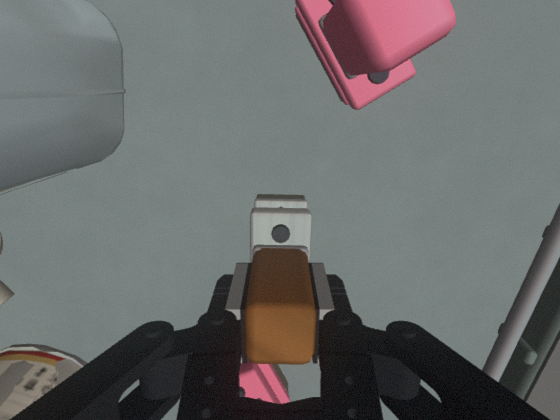

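```bash
python3 -W ignore - <<'E'
from h import *
from workcell import ctrl
ctrl.move_straight([.558,.2028,.22],max_speed=.2)
R=tool(RF,1)
ctrl.reach((F0()+RF@[0,.066,H+.06]).tolist(),R)
ctrl.wait(.2)
s=ctrl.state(); print(s["clock"],s["ee_pos"],s["wrist_force"],s["width"])
c=ctrl.camera("wrist"); cv2.imwrite("pics/w6.png",c["image"])
c=ctrl.camera("scene"); cv2.imwrite("pics/s6.png",cv2.resize(c["image"][150:290,200:370],None,fx=4,fy=4))
c=ctrl.camera("top"); cv2.imwrite("pics/t6.png",c["image"])
E
```

```text
13.0417 [ 0.56604926 -0.04802135  0.15192932] [ 0.89880344  0.53611397 -2.72240091] 0.02321047667482103
```

View pics/w6.png

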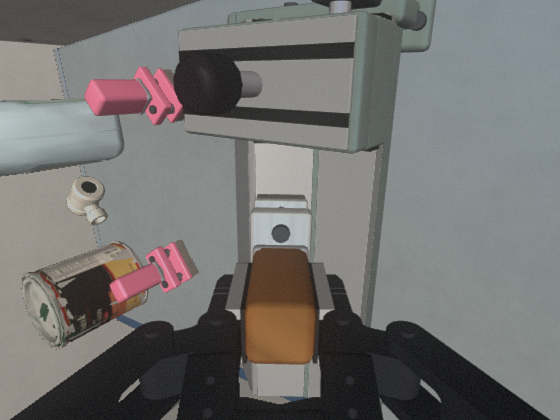

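View pics/s6.png

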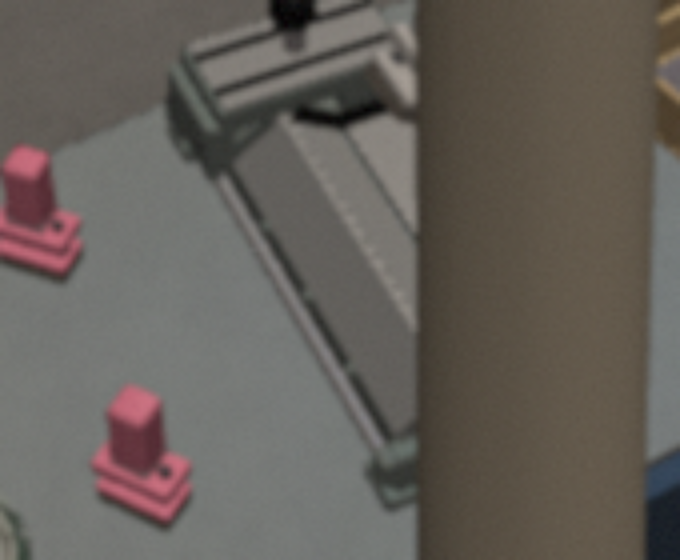

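```bash
python3 -W ignore - <<'E'
from h import *
from workcell import ctrl
n=RF[:,2]
f0=np.array(ctrl.state()["wrist_force"])
ctrl.move_straight((F0()+RF@[0,.066,H+.010]).tolist(),max_speed=.12)
hit=ctrl.move_straight((F0()+RF@[0,.066,H-.006]).tolist(),max_speed=.02,threshold=4)
s=ctrl.state(); print(hit,s["clock"],(np.array(s["wrist_force"])-f0)@n,(np.array(s["wrist_force"])-f0).round(2),(np.array(s["ee_pos"])-F0())@RF-[0,0,H])
E
```

```text
True 14.3333 7.564958675055509 [ 0.11 -2.02  7.83] [ 0.00016059  0.0659934  -0.00100981]
```

```bash
python3 -W ignore - <<'E'
from h import *
from workcell import ctrl
f0=np.array([.899,.536,-2.722])
for i in range(2):
    ctrl.wait(.05)
    s=ctrl.state(); d=np.array(s["wrist_force"])-f0;print(s["clock"],(d@RF).round(2),np.array(s["wrist_torque"]).round(3),((np.array(s["ee_pos"])-F0())@RF-[0,0,H]).round(4))
c=ctrl.camera("wrist"); cv2.imwrite("pics/w7.png",c["image"])
c=ctrl.camera("top"); cv2.imwrite("pics/t7.png",cv2.resize(c["image"][150:290,230:360],None,fx=4,fy=4))
E
```

```text
14.3833 [-2.35 -1.04  6.86] [-0.071 -0.093 -0.029] [ 0.0002  0.066  -0.0009]
14.4333 [-1.72 -1.59  6.79] [-0.079 -0.093 -0.001] [ 0.0003  0.066  -0.0008]
```

View pics/w7.png

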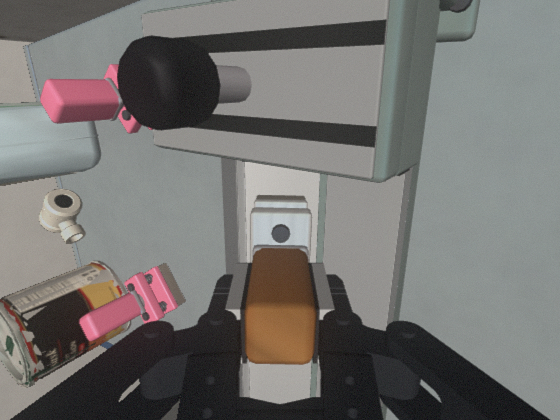

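View pics/t7.png

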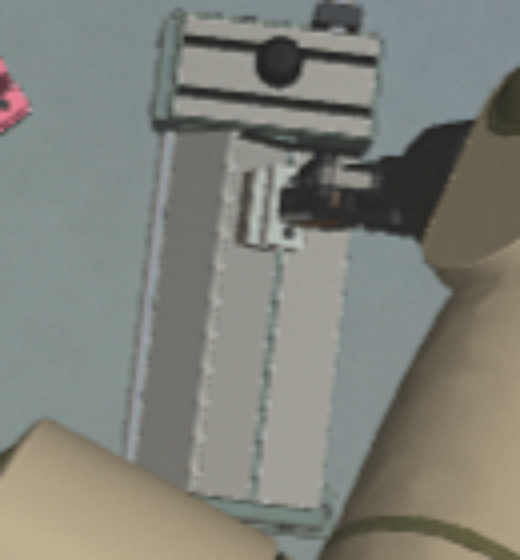

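```bash
cat > stroke.py <<'E'
from h import *
from workcell import ctrl
def stroke(O,R,x,z,f0,ys,target=6.8):
    for y in ys:
        hit=ctrl.move_straight((O+R@[x,y,H+z]).tolist(),max_speed=.06,threshold=14)
        s=ctrl.state(); d=(np.array(s["wrist_force"])-f0)@R
        print(hit,s["clock"],"f",d.round(2),"pos",((np.array(s["ee_pos"])-O)@R-[0,0,H]).round(4),round(s["width"],4),"zc",round(z,4))
        if hit: break
        z+=float(np.clip((d[2]-target)*.0008,-.001,.001))
    return z
E
python3 -W ignore - <<'E'
from stroke import *
z=stroke(F0(),RF,0,-.0013,np.array([.899,.536,-2.722]),[.064,.045,.022,0,-.022,-.045,-.070])
E
```

```text
False 14.7833 f [0.51 2.11 6.55] pos [ 0.0002  0.0643 -0.001 ] 0.0233 zc -0.0013
False 15.25 f [ 1.81 -3.49  7.54] pos [ 0.0001  0.0444 -0.0016] 0.0233 zc -0.0015
False 15.7833 f [-0.15 -2.9   6.03] pos [-0.0001  0.0216 -0.001 ] 0.023 zc -0.0009
False 16.3 f [ 0.29 -3.81  6.86] pos [-0.     -0.0004 -0.0016] 0.0232 zc -0.0015
False 16.8167 f [ 0.43 -2.7   6.76] pos [-0.0001 -0.0225 -0.0016] 0.0233 zc -0.0015
False 17.35 f [-0.43 -2.87  5.95] pos [-0.0001 -0.0455 -0.0016] 0.0229 zc -0.0015
False 17.9167 f [-0.3  -2.93  6.54] pos [-0.0001 -0.0705 -0.0023] 0.0233 zc -0.0022
```

```bash
python3 -W ignore - <<'E'
from stroke import *
p=np.array(ctrl.state()["ee_pos"]); ctrl.move_straight((p+RF[:,2]*.08).tolist(),max_speed=.15)
ctrl.reach((L0()+RB@[0,.066,H+.07]).tolist(),tool(RB,1))
ctrl.wait(.2)
s=ctrl.state(); print(s["clock"],s["ee_pos"],s["wrist_force"],s["width"])
c=ctrl.camera("wrist"); cv2.imwrite("pics/w8.png",c["image"])
c=ctrl.camera("top"); cv2.imwrite("pics/t8.png",cv2.resize(c["image"][150:290,230:360],None,fx=4,fy=4))
E
```

```text
19.45 [ 0.56738177 -0.02773262  0.16950169] [-0.16834638 -0.71614869 -2.33049597] 0.022903100682738854
```

View pics/w8.png

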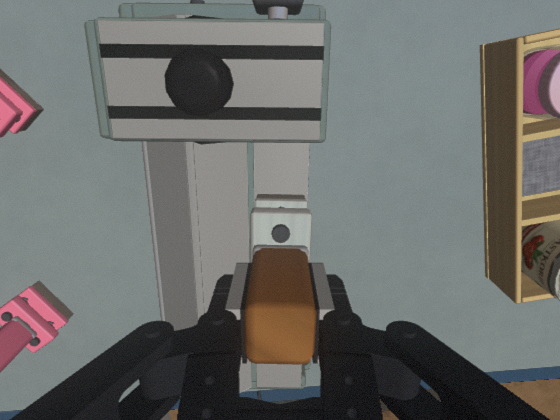

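View pics/t8.png

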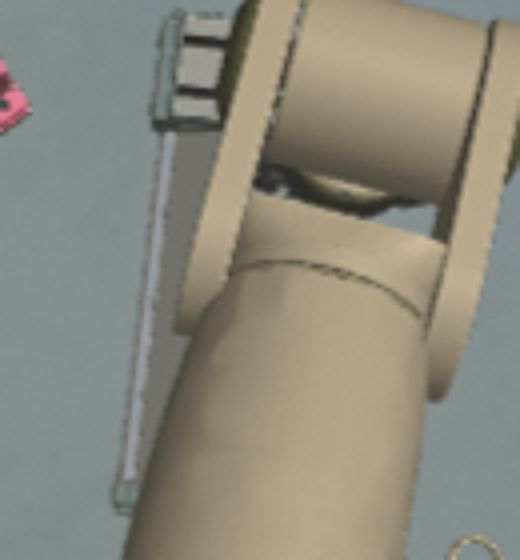

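```bash
python3 -W ignore - <<'E'
from stroke import *
n=RB[:,2]; f0=np.array(ctrl.state()["wrist_force"])
ctrl.move_straight((L0()+RB@[0,.066,H+.010]).tolist(),max_speed=.12)
hit=ctrl.move_straight((L0()+RB@[0,.066,H-.005]).tolist(),max_speed=.02,threshold=4)
ctrl.wait(.1)
s=ctrl.state(); print(hit,s["clock"],((np.array(s["wrist_force"])-f0)@RB).round(2),((np.array(s["ee_pos"])-L0())@RB-[0,0,H]).round(4),f0)
E
```

```text
True 20.8917 [ 0.48 -0.72  5.77] [ 0.      0.066  -0.0019] [ 0.39060009 -0.17933131 -2.47976279]
```

```bash
python3 -W ignore - <<'E'
from stroke import *
z=stroke(L0(),RB,0,-.0025,np.array([.1,-.45,-2.4]),[.064,.045,.022,0,-.022,-.045,-.070],6.6)
p=np.array(ctrl.state()["ee_pos"]); ctrl.move_straight((p+[0,0,.12]).tolist(),max_speed=.15)
s=ctrl.state();print(s["clock"],s["wrist_force"])
c=ctrl.camera("wrist"); cv2.imwrite("pics/w9.png",c["image"])
E
```

```text
False 21.1417 f [-0.64  2.89  6.35] pos [ 0.0001  0.0645 -0.0021] 0.0232 zc -0.0025
False 21.6083 f [-1.23 -2.7   6.73] pos [-0.0001  0.0441 -0.0029] 0.0235 zc -0.0027
False 22.1417 f [-0.04 -2.17  5.91] pos [-0.      0.0215 -0.0027] 0.0231 zc -0.0026
False 22.6583 f [-0.54 -1.9   7.96] pos [-0.     -0.0005 -0.0033] 0.0233 zc -0.0032
False 23.175 f [ 0.26 -2.37  5.97] pos [-0.0001 -0.0228 -0.0024] 0.0232 zc -0.0022
False 23.7083 f [ 0.31 -2.8   6.4 ] pos [-0.0001 -0.0456 -0.0028] 0.0234 zc -0.0027
False 24.275 f [ 0.54 -3.45  6.27] pos [-0.0001 -0.0707 -0.003 ] 0.0227 zc -0.0028
25.225 [-0.15065374  0.02510781 -2.83841946]
```

View pics/w9.png

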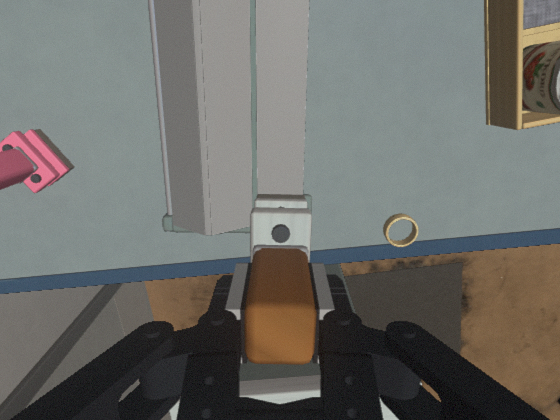

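```bash
python3 -W ignore - <<'E'
from stroke import *
R=Rz(np.radians(-85))
ctrl.reach([.559,-.2395,.20],tool(R,1))
s=ctrl.state();print(s["clock"],s["ee_pos"])
c=ctrl.camera("wrist"); cv2.imwrite("pics/w10.png",c["image"])
for z,h in ((.008,.026),(.048,.0)):
    P=[R@[x*h,y*h,z]+[.559,-.2395,0] for x,y in((-1,1),(1,1),(1,-1),(-1,-1))] if h else [R@[x*.037,y*.103,z]+[.5573,-.238,0] for x,y in((-1,1),(1,1),(1,-1),(-1,-1))]
    print(proj(c,np.array(P)).round().tolist())
c=ctrl.camera("scene"); cv2.imwrite("pics/s10.png",c["image"])
E
```

```text
26.2917 [ 0.55888373 -0.23838561  0.20008433]
[[252.0, 149.0], [309.0, 149.0], [308.0, 204.0], [253.0, 204.0]]
[[229.0, 57.0], [329.0, 57.0], [319.0, 299.0], [238.0, 299.0]]
```

View pics/w10.png

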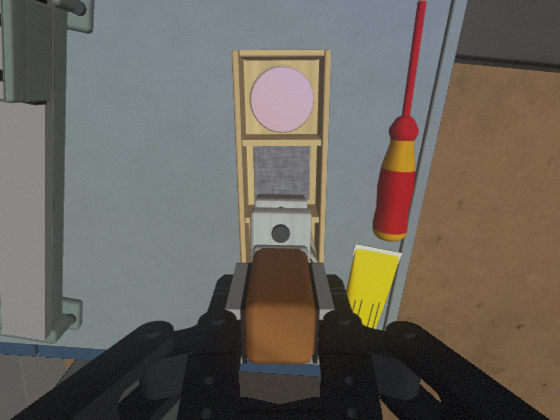

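View pics/s10.png

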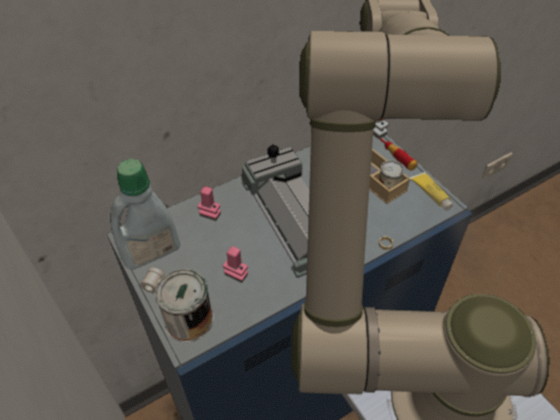

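```bash
python3 -W ignore - <<'E'
from stroke import *
R=Rz(np.radians(-85))
ctrl.move_straight([.5595,-.2395,H+.058],rot=tool(R,1),max_speed=.12)
ctrl.wait(.2)
c=ctrl.camera("wrist"); cv2.imwrite("pics/w11.png",c["image"]); print(ctrl.state()["ee_pos"],ctrl.state()["wrist_force"])
c=ctrl.camera("top"); cv2.imwrite("pics/t11.png",cv2.resize(c["image"][150:290,340:440],None,fx=4,fy=4))
c=ctrl.camera("scene"); cv2.imwrite("pics/s11.png",cv2.resize(c["image"][110:230,320:450],None,fx=4,fy=4))
E
```

```text
[ 0.55965548 -0.23961727  0.10853291] [ 0.31606066 -0.36880085 -2.85825762]
```

View pics/w11.png

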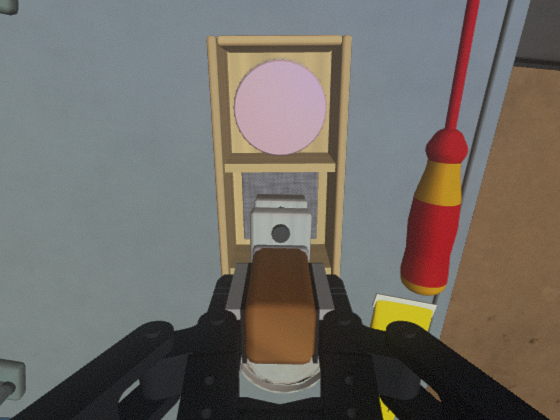

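View pics/s11.png

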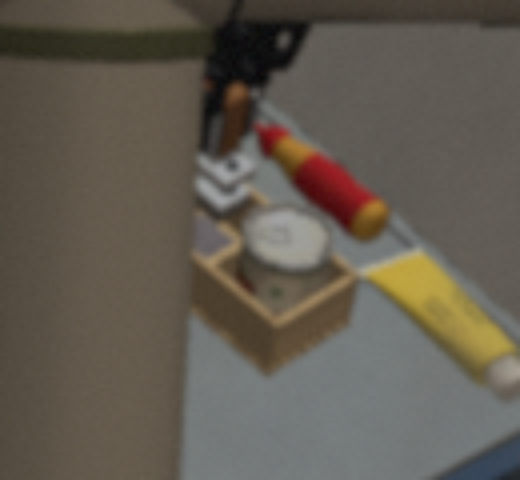

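View pics/t11.png

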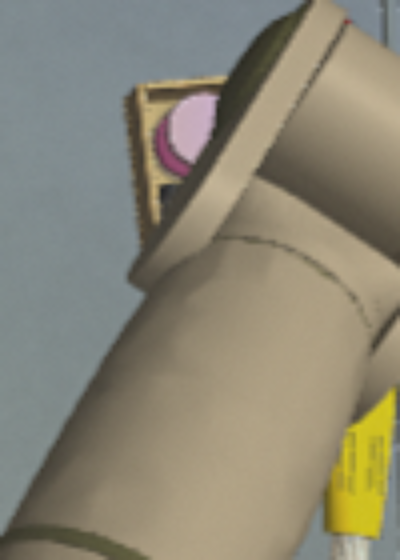

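```bash
python3 -W ignore - <<'E'
from stroke import *
c=ctrl.camera("wrist");R=Rz(np.radians(-85))
import cv2
cv2.imwrite("pics/c11.png",cv2.resize(c["image"][150:280,205:355],None,fx=5,fy=5,interpolation=cv2.INTER_CUBIC))
for n,uv,z in (("div far edge top",(281,162),.048),("div near edge",(281,172),.048),("stone sole far",(281,195),.0585),("holder far top",(281,208),.0965),("left wall in",(231,245),.048),("right wall in",(327,245),.048),("nearDiv",(240,246),.048)):
    P=ray(c,uv,z); print(n,P.round(4),(R.T@(P-[.5595,-.2395,0])).round(4))
E
```

```text
div far edge top [ 0.6007 -0.2369  0.048 ] [0.001  0.0413 0.048 ]
div near edge [ 0.595  -0.2374  0.048 ] [0.001  0.0356 0.048 ]
stone sole far [ 0.5848 -0.2383  0.0585] [0.001  0.0253 0.0585]
holder far top [ 0.59   -0.2376  0.0965] [0.0008 0.0306 0.0965]
left wall in [ 0.548  -0.2116  0.048 ] [-0.0288 -0.009   0.048 ]
right wall in [ 0.553  -0.2688  0.048 ] [ 0.0286 -0.0091  0.048 ]
nearDiv [ 0.5478 -0.217   0.048 ] [-0.0235 -0.0096  0.048 ]
```

View pics/c11.png

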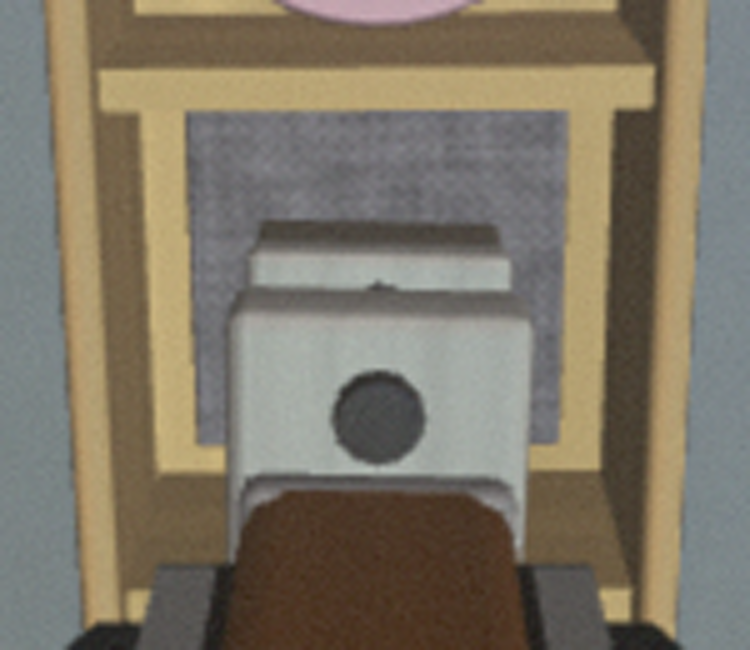

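```bash
python3 -W ignore - <<'E'
from stroke import *
c=ctrl.camera("wrist");R=Rz(np.radians(-85))
for n,uv,z in (("div near edge",(281,150+108/5),.048),("nearDiv inner top",(240,150+588/5),.048),("floor near",(281,150+474/5),.005),("pad far(hidden)",(281,150+110/5),.008),("pad near",(281,150+443/5),.008),("sole far",(281,150+222/5),.0585),("stone top far edge(z~.02)",(281,150+250/5),.0745),("holder bottom far z28",(281,150+290/5),.0865),("holder top far z38",(281,150+318/5),.0965)):
    P=ray(c,uv,z); print(n,(R.T@(P-[.5595,-.2395,0])).round(4))
E
```

```text
div near edge [0.001  0.0358 0.048 ]
nearDiv inner top [-0.024  -0.0241  0.048 ]
floor near [ 0.0013 -0.0283  0.005 ]
pad far(hidden) [0.0012 0.0264 0.008 ]
pad near [ 0.0013 -0.0221  0.008 ]
sole far [0.001  0.0256 0.0585]
stone top far edge(z~.02) [0.0009 0.0274 0.0745]
holder bottom far z28 [0.0008 0.0272 0.0865]
holder top far z38 [0.0008 0.028  0.0965]
```

```bash
python3 -W ignore - <<'E'
from stroke import *
R=Rz(np.radians(-85)); p=np.array([.561,-.2395,0])
ctrl.move_straight((p+[0,0,H+.056]).tolist(),max_speed=.05)
hit=ctrl.move_straight((p+[0,0,H+.022]).tolist(),max_speed=.06,threshold=6)
s=ctrl.state();print(hit,s["ee_pos"],s["wrist_force"])
if not hit:
    hit=ctrl.move_straight((p+[0,0,H+.004]).tolist(),max_speed=.03,threshold=3.)
    s=ctrl.state();print(hit,s["clock"],s["ee_pos"],s["wrist_force"])
E
```

```text
False [ 0.56116452 -0.23960129  0.0721948 ] [-0.26510038 -0.5548655  -1.92377377]
True 29.2417 [ 0.56095756 -0.23945566  0.05614914] [ 1.95409974 -0.43558646  3.91111407]
```

```bash
python3 -W ignore - <<'E'
from stroke import *
p=np.array([.561,-.2395,H+.0075])
ctrl.move_straight(p.tolist(),max_speed=.03)
s=ctrl.state();print(s["ee_pos"],s["wrist_force"])
ctrl.gripper_open()
s=ctrl.state();print(s["width"],s["wrist_force"])
ctrl.move_straight((p+[0,0,.13]).tolist(),max_speed=.12)
c=ctrl.camera("wrist"); cv2.imwrite("pics/w12.png",c["image"])
ctrl.reach([.35,-.25,.30],tool(Rz(np.radians(-85)),1))
c=ctrl.camera("top"); cv2.imwrite("pics/t12.png",cv2.resize(c["image"][130:310,120:450],None,fx=2.4,fy=2.4,interpolation=cv2.INTER_CUBIC))
c=ctrl.camera("scene"); cv2.imwrite("pics/s12.png",c["image"])
print(ctrl.state()["clock"])
E
```

```text
[ 0.56103471 -0.23951902  0.05766657] [-0.12516725 -0.86935687  2.86246022]
0.08565403384140137 [ 0.35923877 -0.67508666 -0.12482069]
32.45
```

View pics/w12.png

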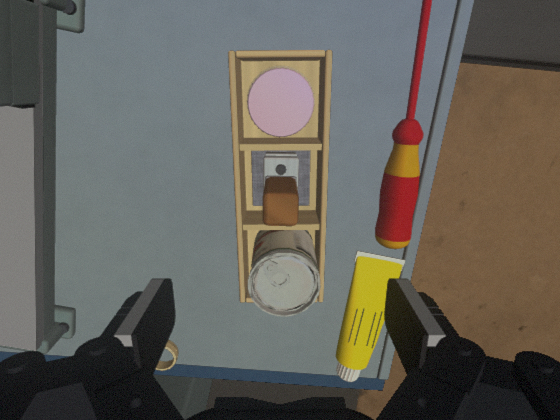

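View pics/t12.png

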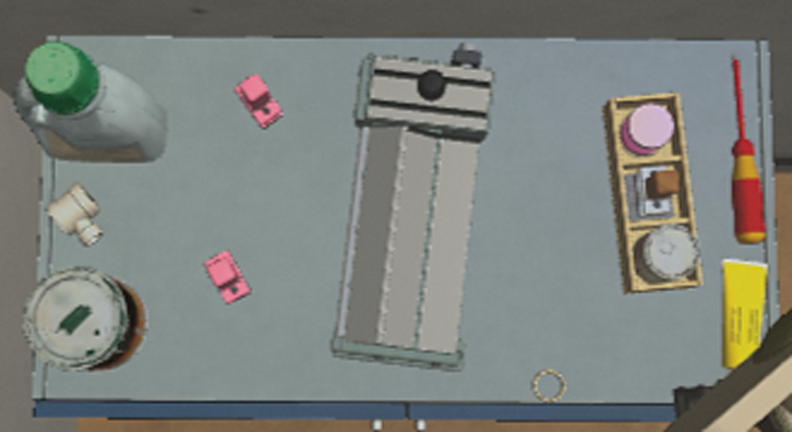

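View pics/s12.png

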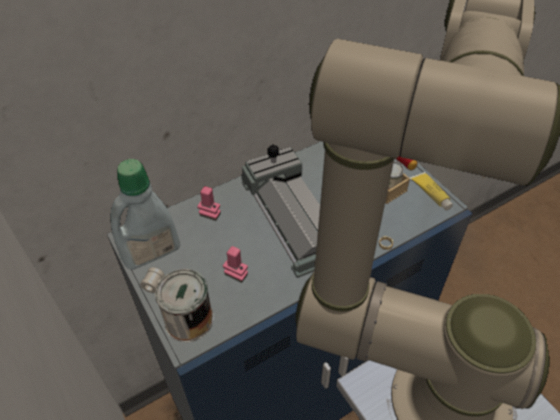

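```bash
python3 -W ignore -c "
from workcell import ctrl
ctrl.wait(.3); print(ctrl.hand_in()); print(ctrl.state()['clock'])"
```

```text
the job is handed in; nothing more can be done
None
the job is handed in; nothing more can be done
```

The job is handed in, finished at about 33 s of the 64 s allowed; no verdict came back. I drew the saddle by its knob to the stop and stroked the vee's inner face, then the flat way. After that I stood the stone in the padded middle cell of the crate.

**Last checks**
- **Saddle:** a second push moved it no further. The last pictures show it still against the lug.
- **Strokes:** each ran from about 66 mm to -70 mm along the bed, judged by the arm's position. I made each as a run of short straight moves with brief stops, with the stone kept pressed on the way throughout. The pressing force read 6 to 8 N, inside the 2.5 to 20 N range.
- **Stone:** it stands upright on the pad, with the gripper clear. The jar, tin, paint tin, jug and pink look-alikes look unmoved.

**Disagreements**
- **Camera positions:** the wrist camera differed from the top camera by about 4 to 6 mm along the bed. I used values in between, so the true stroke ends may be a few millimetres off. That is still within the required limits.
- **Spring travel on the vee:** the force suggested about 4 mm of compression, while the geometry suggested only 1 to 2 mm. Both are within the allowed 0.4 to 7.8 mm, and I could not read the spring joint directly.
- **Drag force:** along the stroke it read opposite in sign to what I expected. I left that unexplained.

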